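# Pull the snug stopper off the reclining storage jar

### The arm

A 6-joint arm with a two-finger parallel gripper is mounted at the origin on a cart in front of the work surface, level with it; the furniture and walls round the work are solid. World frame = base frame: x ahead of the robot, y to its left, z up, the work surface at z = 0. Lengths are in m, angles in rad, forces in N, time in s.
With the tool pointing down it reaches from about 0.3 to 0.875 m from the base axis. Payload 6.4 kg.
Tool frame: the origin (TCP) lies midway between the tips of the shut fingers; the grasp point (between the pads) lies 19 mm behind it; z points along the fingers, x is the direction in which the jaws open and shut, and the axes are right-handed (so a half turn about z gives the same grasp; the last joint's range is limited). The gripper opens to 88 mm and grips with 3 to 60 N. Pads are 18 mm wide; open, the fingers measure 123 mm over their backs; the gripper's body (75 mm by 187 mm) begins 45 mm behind the grasp point.
Start: joints at [0.922, 0.181, 1.607, -0, 1.354, -0.206], TCP at [0.246, 0.52, 0.239] pointing down, gripper open.
Joint ranges: [-2.99, 2.99], [-0.89, 2.07], [0.3, 2.58], [-1.14, 4.28], [0, 2.63], [-3.12, 3.12]. Speed limits (rad/s): [2.57, 2.57, 3.01, 3.14, 3.14, 3.14].

### API

Orientations are given as a unit quaternion [w, x, y, z].
In Python, from workcell import robot gives the robot as it stands. The module is installed in compiled form; this text tells all that it offers.
- The arm moves only by the tool drive_tool, never from a script. Its argument "targets" is a list of rows, each an object with "dr": the turn, a rotation vector about the tool's x, y, z in rad, a list of three; "delta_pos": the shift along the tool's x, y, z in mm, a list of three; "grip": the opening in per cent of the stroke, from 0 (shut) to 100 (fully open). In form: [{"dr": [wx, wy, wz], "delta_pos": [x, y, z], "grip": grip}, ...]. A call has 1 to 12 rows; each row is the pose to reach, as a shift and turn from the pose commanded when the call began, along the tool's axes at that moment; what a row does not reach only later rows make up. A row lasts 1/12 s, in which the tool goes at most 41.7 mm and 7.16 degrees, less where a joint would pass 70% of its speed; a pose out of reach is approached as far as the arm can. A call with a gripper value outside its range is refused whole. The fingers move at their own pace and stop on an object; "grip_force" is the grip in N (left out, the last holds). Time passes only in rows, so rows that repeat a pose let the fingers close. It gives the time, the measured TCP pose, the force and the opening at its end, in the units of the state.
- robot.observe(): the state, without advancing time (a new reading comes with each control period).
- robot.grab_frame(name): name is "scene" or "top" or "wrist"; returns a dict with "frame" (480x640x3 uint8, red, green, blue), "K" (3x3 intrinsics, pixels), "rvec" (rotation vector, rad) and "tvec" (3), from world to camera coordinates, as OpenCV has them; the wrist camera has in their place "tool_from_camera" (4x4, takes a point from camera to tool coordinates, whose origin is the TCP and whose axes are the tool frame's). Camera axes: x right, y down, z forward; pixel columns grow to the right and rows downward; lengths in m; the calibration is good to about 2 mm. A picture is of the moment at which its call begins: read the wrist's pose just before it. There is no depth.
- robot.finish_job(): hands the job in, once; it reports no verdict.
The state is a dict: "time": time; "joint_positions": joint angles; "dq": joint speeds; "joint_efforts": joint torques, N m; "position": TCP position; "eef_rot": TCP orientation; "wrist_force": force on the tool from outside, world axes, zero at the start; "torque": the same for the moment, N m; "finger_gap": opening from 0.0 (shut) to 1.0 (fully open).
Only numpy, scipy, OpenCV 4.12 (cv2) and the standard library are available. Lean on these libraries where they do the work, as an engineer would, in place of code of your own. Each camera call takes 0.05 s, during which the arm holds its last target.

### The job

Open the reclining storage jar: hook the fork of the puller under the brim of its snug stopper, pull straight out along the jar's axis until it pops off, carry it steadily away and lower it gently to stand on its stem on the bare worktop. Then slide the puller out from under it until its fork is quite clear of the stopper, and leave the puller standing on its fork on the worktop. Do not touch the stopper with the fingers, and do not knock the spice jar, the lemon or the small canister about.

Things in the scene. Friction and masses are not known exactly. Their poses are not given: they have to be found in the camera images.
- puller: steel puller, 0.18 kg, loose, standing on its fork. Origin: underside of the fork midway between the prongs; z up, x along the prongs to their open end. Prongs 12 mm wide, z 0 to 8 mm, 48 mm apart, reach to x = 24 mm. A bridge and post (x -56 to -42 mm) join them at the back and carry an arm over the fork (26 mm wide, z 50 to 62 mm, x -56 to 12 mm); 42 mm free between fork and arm
- puller_handle (a point): middle of the puller's dark wooden handle, 93 mm straight above the puller's origin; the handle is 22 mm square, sides along the puller's x and y, z 62 to 125 mm. The strip of worktop round the puller's start, between the sink and the front edge (x 0.41 to 0.49, y -0.15 to 0.08 m), is bare but for the puller and a good place to set things down
- cap: the jar's stopper, pale wood, 0.06 kg. Origin: centre of the stem's foot; z along its axis to the top. Stem 24 mm long, at most 27 mm across; round brim 68 mm across, underside at z = 24 mm, domed top at 38 mm. At first pressed home in the jar, leaning with it 30 degrees from vertical; sprung catches hold it with about 10 N along the axis and let go within 5 mm; out of the neck after 24 mm
- jar: white ceramic jar in a wooden stand, both fixed. Origin: on the worktop under the jar's foot; the jar leans 30 degrees from vertical towards -x of this frame (mouth towards the robot). Down its axis from the rim: neck 40 mm across for 28 mm, then a shoulder widening to 84 mm over the next 20 mm. The brim lies on the rim, the fork goes round the bare neck below it; the stand ends below the shoulder
- jar_mouth (a point): centre of the jar's rim, where the underside of the brim lies while the stopper is in
- spice_jar: spice jar with a red lid, 45 mm across, 106 mm tall, loose; origin at its underside; to be left alone
- lemon: lemon, 71 x 53 x 51 mm, loose; origin at its underside; to be left alone
- small_canister: small cream canister with a knobbed lid, 68 mm across, 90 mm tall, loose; origin at its underside; to be left alone
There are look-alikes about, which are no part of the job. Of the things like the cap, leave any that is blue; of the rest the smaller one is meant.

How it is judged:
On the way:
1. the stopper has come off the jar and hangs on the puller, above the height of the jar's rim (height (world z) of cap above 0.18 m and contact force between puller and cap above 0.1 N), for 0.2 s.
At the end, for the whole second after the job is handed in: stopper on its stem and puller on its fork, both on the bare worktop, released, at rest, upright within 9 degrees and down within 6 mm; the fork clear of the stem (stopper's centre over 40 mm ahead of the fork's middle, or over 80 mm from it any way) (height (world z) of cap between -0.006 and 0.006 m and angle between each of cap, puller's own z axis and vertical below 0.15 rad and linear speed of each of cap, puller below 0.02 m/s and height (world z) of puller between -0.006 and 0.006 m and (x of cap in the frame of puller above 0.04 m or horizontal distance between cap and puller above 0.08 m)); the robot touches nothing.
It fails at once if the fingers touch the stopper (contact force between the fingers and cap above 1 N).
It fails at once if the stopper is dropped or flung (faster than 1.2 m/s) (linear speed of cap above 1.2 m/s).
It fails at once if the spice jar, lemon or small canister is moved by more than 30 mm (distance of any of spice_jar, lemon, small_canister from where it was at the start of the episode above 0.03 m).
It also fails if it takes over 54 s, if anything falls off the work surface, if the arm or the gripper's body presses on something with over 40 N, if the wrist force passes 120 N, or if a joint passes its speed limit or range.

## Working session

There is one attempt and no reset: what is moved stays moved. The work goes in short steps, Python scripts to look and compute and a tool call to move; the robot and the scene stay as the last step left them, time stands still between calls to the robot, and variables do not carry over. Pictures are saved under pics/ and viewed, and the job is handed in when it is done.

Besides the shell and the picture viewer there is one more tool, called after "Request:" by a JSON object that holds its "fn" and its "kwargs". drive_tool: Moves the arm, as the interface text tells. Its arguments: {"type":"object","properties":{"targets":{"type":"array"},"grip_force":{"type":"number"}},"required":["targets"]}

```bash
mkdir -p pics; cat > h.py <<'E'
import numpy as np, cv2, json
from workcell import robot
from scipy.spatial.transform import Rotation as R
def grab(n,fn):
    s=robot.observe(); f=robot.grab_frame(n)
    cv2.imwrite('pics/%s.png'%fn,f['frame'][:,:,::-1])
    d={k:np.asarray(v).tolist() for k,v in f.items() if k!='frame'}
    if n=='wrist':
        q=s['eef_rot']; T=np.eye(4);T[:3,:3]=R.from_quat([q[1],q[2],q[3],q[0]]).as_matrix();T[:3,3]=s['position']
        d['wc']=(T@np.array(d['tool_from_camera'])).tolist()
    else:
        M=np.eye(4);M[:3,:3]=cv2.Rodrigues(np.array(d['rvec']).reshape(3,1))[0];M[:3,3]=np.array(d['tvec']).ravel()
        d['wc']=np.linalg.inv(M).tolist()
    json.dump(d,open('pics/%s.json'%fn,'w'))
def cam(fn): return json.load(open('pics/%s.json'%fn))
def ray(fn,u,v):
    d=cam(fn);W=np.array(d['wc']);r=W[:3,:3]@np.linalg.inv(np.array(d['K']))@np.array([u,v,1.]);return W[:3,3],r/np.linalg.norm(r)
def onz(fn,u,v,z):
    o,r=ray(fn,u,v);return o+r*(z-o[2])/r[2]
def tri(obs):
    A=np.zeros((3,3));b=np.zeros(3)
    for o,r in [ray(*x) for x in obs]:
        P=np.eye(3)-np.outer(r,r);A+=P;b+=P@o
    p=np.linalg.solve(A,b);return p
def proj(fn,p):
    d=cam(fn);W=np.linalg.inv(np.array(d['wc']));c=W[:3,:3]@np.array(p)+W[:3,3];u=np.array(d['K'])@c;return u[:2]/u[2]
def st():
    s=robot.observe();q=s['eef_rot'];Rm=R.from_quat([q[1],q[2],q[3],q[0]]).as_matrix()
    return np.array(s['position']),Rm,s
E
python3 - <<'E'
from h import *
for n in('scene','top','wrist'): grab(n,n+'0')
p,Rm,s=st();print(s['time'],p,Rm.round(3))
E
```

```text
0.15 [0.24613627 0.51922799 0.23803277] [[ 0.429  0.904 -0.001]
 [ 0.904 -0.429 -0.001]
 [-0.001 -0.    -1.   ]]
```

View pics/scene0.png

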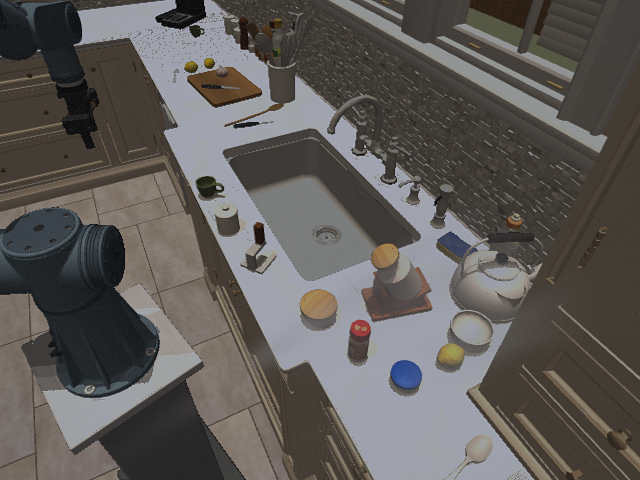

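View pics/top0.png

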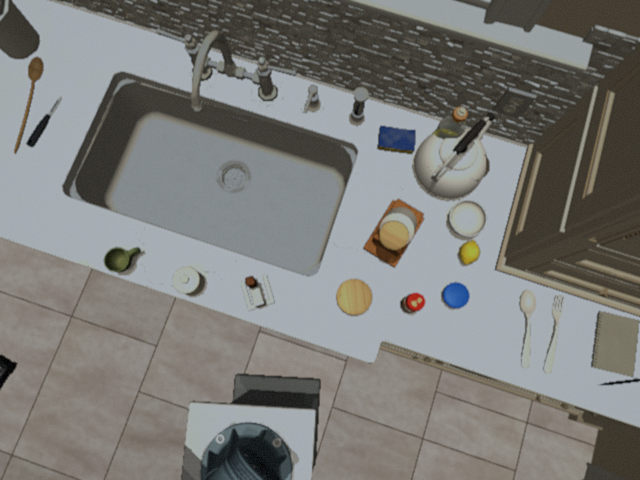

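View pics/wrist0.png

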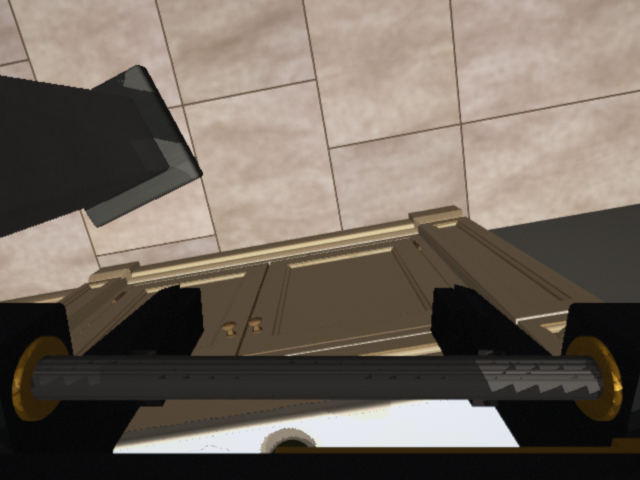

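The top view shows the puller at about (257,292), the jar with its stopper at (395,235), a large wooden look-alike at (354,297), the spice jar at (414,302), the lemon at (470,252) and the canister at (187,281). Next I'll zoom in.

```bash
python3 - <<'E'
import cv2,numpy as np
t=cv2.imread('pics/top0.png');s=cv2.imread('pics/scene0.png')
z=lambda i,x,y,w,h,k:cv2.resize(i[y:y+h,x:x+w],None,fx=k,fy=k,interpolation=cv2.INTER_CUBIC)
cv2.imwrite('pics/za.png',np.vstack([np.hstack([z(t,225,260,65,65,6),z(t,355,190,80,80,390/80)]),np.hstack([z(s,230,215,60,60,6.5)[:200*1],z(s,350,235,90,90,390/90)[:200]])])[:600])
cv2.imwrite('pics/zb.png',np.hstack([z(s,230,215,60,60,6.5),z(s,350,235,90,90,390/90)]))
from h import *
print('puller approx',onz('top0',262,300,0.0),'jar mouth',tri([('top0',393,235),('scene0',385,258)]))
for n,u,v,zz in [('canister',186,280,.09),('spice',414,302,.106),('big',354,297,.04),('lemon',470,252,.03)]: print(n,onz('top0',u,v,zz))
E
```

```text
puller approx [ 0.41478529 -0.00514387  0.        ] jar mouth [ 0.57017328 -0.31719168  0.17365419]
canister [0.44509442 0.17480201 0.09      ]
spice [ 0.42353469 -0.38251825  0.106     ]
big [ 0.43327523 -0.24256759  0.04      ]
lemon [ 0.57010337 -0.54121063  0.03      ]
```

View pics/za.png

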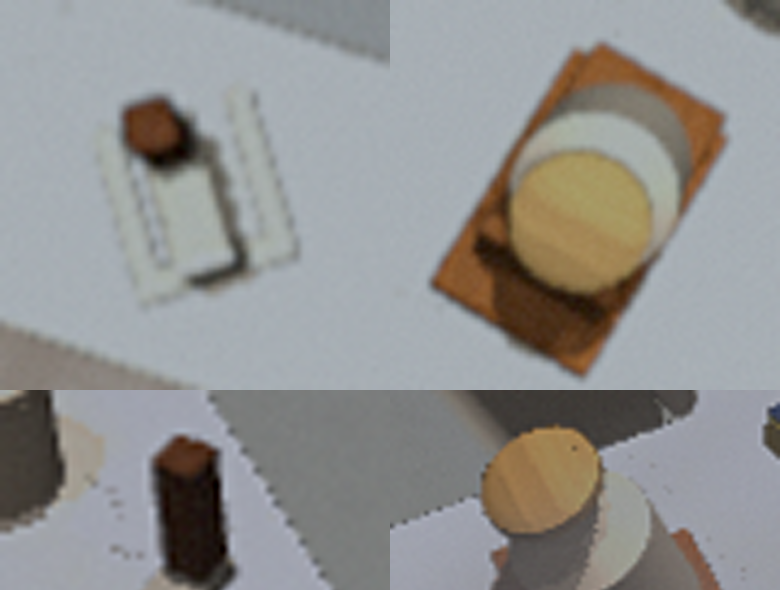

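View pics/zb.png

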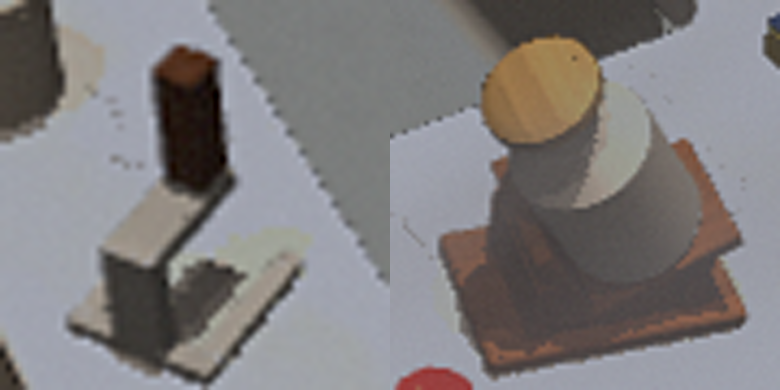

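```bash
python3 - <<'E'
from h import *
np.set_printoptions(precision=4,suppress=True)
d=cam('wrist0');print(np.array(d['tool_from_camera']),d['K'])
za=lambda x,y:(225+x/6,260+y/6)
zc=lambda x,y:(355+(x-390)/4.875,190+y/4.875)
for q in [(143,300),(298,255)]: print('back',onz('top0',*za(*q),.008))
for q in [(103,125),(118,122),(225,92),(250,88)]: print('front',onz('top0',*za(*q),.008))
print('handle top',onz('top0',*za(148,122),.125))
for q in [(432,285),(585,375),(725,125),(600,42)]: print('stand',onz('top0',*zc(*q),.02))
for z in [0.]: print('edge',onz('top0',200,315,0),onz('top0',350,357,0),'sink',onz('top0',200,240,0),onz('top0',310,274,0))
# masks of caps
for n in('top0','scene0'):
    im=cv2.imread('pics/%s.png'%n);h=cv2.cvtColor(im,cv2.COLOR_BGR2HSV)
    m=cv2.inRange(h,(12,90,110),(28,255,255))
    k,l,s,c=cv2.connectedComponentsWithStats(m)
    for i in range(1,k):
        if s[i][4]>150:
            cn=max(cv2.findContours((l==i).astype(np.uint8),0,1)[0],key=cv2.contourArea);print(n,s[i],cv2.fitEllipse(cv2.convexHull(cn)))
E
```

```text
[[ 1.      0.0007 -0.0013 -0.0005]
 [-0.0003  0.964   0.2659 -0.0683]
 [ 0.0015 -0.2659  0.964  -0.145 ]
 [ 0.      0.      0.      1.    ]] [[414.56089927191, 0.0, 316.6976274821031], [0.0, 414.56089927191, 239.20483026245466], [0.0, 0.0, 1.0]]
back [0.3863 0.0259 0.008 ]
back [ 0.4097 -0.0395  0.008 ]
front [0.461 0.05  0.008]
front [0.4627 0.0436 0.008 ]
front [ 0.4787 -0.002   0.008 ]
front [ 0.4811 -0.0128  0.008 ]
handle top [0.4496 0.014  0.125 ]
stand [ 0.5645 -0.2636  0.02  ]
stand [ 0.5203 -0.3477  0.02  ]
stand [ 0.6638 -0.4206  0.02  ]
stand [ 0.7069 -0.3507  0.02  ]
edge [0.3663 0.1525 0.    ] [ 0.2831 -0.2422  0.    ] sink [0.5648 0.174  0.    ] [ 0.4909 -0.1263  0.    ]
top0 [384 200  39  32 241] ((402.9957580566406, 216.60989379882812), (31.46757698059082, 39.22066116333008), 111.57513427734375)
top0 [380 221  28  29 635] ((393.61602783203125, 235.1095428466797), (27.733642578125, 28.83163070678711), 126.39624786376953)
top0 [461 240  19  25 231] ((469.61285400390625, 252.0263214111328), (17.817289352416992, 23.642290115356445), 15.654473304748535)
top0 [337 280  35  35 947] ((353.7434387207031, 296.6897277832031), (34.47250747680664, 35.06529235839844), 170.9070587158203)
scene0 [371 243  28  25 505] ((384.3466491699219, 255.18780517578125), (21.93724250793457, 28.82650375366211), 58.14518737792969)
scene0 [300 290  36  27 604] ((317.33087158203125, 303.0225830078125), (27.166208267211914, 35.801841735839844), 81.23298645019531)
scene0 [438 344  26  21 360] ((450.7926330566406, 354.01873779296875), (20.47795295715332, 26.55538558959961), 79.46757507324219)
```

```bash
cat >> h.py <<'E'
np.set_printoptions(precision=4,suppress=True)
def Rdown(az,tilt=0,lean=0):
    # tool x horizontal at az(deg) ; tool z = -(axis leaning tilt deg toward azimuth lean)
    t=np.radians(tilt);l=np.radians(lean)
    z=-np.array([np.sin(t)*np.cos(l),np.sin(t)*np.sin(l),np.cos(t)])
    a=np.radians(az);x=np.array([np.cos(a),np.sin(a),0]);x-=z*(x@z);x/=np.linalg.norm(x)
    return np.column_stack([x,np.cross(z,x),z])
def to(Rt,pt):
    p,Rm,s=st()
    rv=R.from_matrix(Rm.T@Rt).as_rotvec();d=Rm.T@(np.array(pt)-p)*1000
    print('t',round(s['time'],2),'dr',rv.round(4),'dpos',d.round(1),'rows',round(max(np.degrees(np.linalg.norm(rv))/7.16,np.linalg.norm(d)/41.7),1))
E
python3 - <<'E'
from h import *
to(Rdown(-20),[.36,.15,.33])
E
```

```text
t 0.15 dr [0.0007 0.0012 1.477 ] dpos [-284.9  261.1  -91.7] rows 11.8
```

Request:
{"fn": "drive_tool", "kwargs": {"targets": [{"dr": [0,0,1.48],"delta_pos": [-285,261,-92],"grip": 100},{"dr": [0,0,1.48],"delta_pos": [-285,261,-92],"grip": 100},{"dr": [0,0,1.48],"delta_pos": [-285,261,-92],"grip": 100},{"dr": [0,0,1.48],"delta_pos": [-285,261,-92],"grip": 100},{"dr": [0,0,1.48],"delta_pos": [-285,261,-92],"grip": 100},{"dr": [0,0,1.48],"delta_pos": [-285,261,-92],"grip": 100},{"dr": [0,0,1.48],"delta_pos": [-285,261,-92],"grip": 100},{"dr": [0,0,1.48],"delta_pos": [-285,261,-92],"grip": 100},{"dr": [0,0,1.48],"delta_pos": [-285,261,-92],"grip": 100},{"dr": [0,0,1.48],"delta_pos": [-285,261,-92],"grip": 100},{"dr": [0,0,1.48],"delta_pos": [-285,261,-92],"grip": 100},{"dr": [0,0,1.48],"delta_pos": [-285,261,-92],"grip": 100}]}}

```text
time: 1.15
position: [0.3607, 0.1487, 0.3311]
eef_rot: [-0.0, 0.984, -0.18, 0.0]
wrist_force: [-0.3, -0.6, -0.4]
finger_gap: 0.997
```

```bash
python3 - <<'E'
from h import *
p,Rm,s=st();print(p,Rm,s['joint_positions'])
a=np.array([-.5*.873,.5*.488,.866]);M=np.array([.57,-.317,.17])
to(Rdown(-119,30,150.8),M+.2*a)
E
```

```text
[0.3607 0.1487 0.3311] [[ 0.9351 -0.3543  0.001 ]
 [-0.3543 -0.9351 -0.    ]
 [ 0.0009 -0.0003 -1.    ]] [ 0.0843 -0.3323  1.9022 -0.0001  1.5707  0.4465]
t 1.15 dr [0.3851 0.4487 1.6717] dpos [261.8 346.6 -12. ] rows 14.2
```

Request:
{"fn": "drive_tool", "kwargs": {"targets": [{"dr": [0.385,0.449,1.672],"delta_pos": [262,347,-12],"grip": 100},{"dr": [0.385,0.449,1.672],"delta_pos": [262,347,-12],"grip": 100},{"dr": [0.385,0.449,1.672],"delta_pos": [262,347,-12],"grip": 100},{"dr": [0.385,0.449,1.672],"delta_pos": [262,347,-12],"grip": 100},{"dr": [0.385,0.449,1.672],"delta_pos": [262,347,-12],"grip": 100},{"dr": [0.385,0.449,1.672],"delta_pos": [262,347,-12],"grip": 100},{"dr": [0.385,0.449,1.672],"delta_pos": [262,347,-12],"grip": 100},{"dr": [0.385,0.449,1.672],"delta_pos": [262,347,-12],"grip": 100},{"dr": [0.385,0.449,1.672],"delta_pos": [262,347,-12],"grip": 100},{"dr": [0.385,0.449,1.672],"delta_pos": [262,347,-12],"grip": 100},{"dr": [0.385,0.449,1.672],"delta_pos": [262,347,-12],"grip": 100},{"dr": [0.385,0.449,1.672],"delta_pos": [262,347,-12],"grip": 100}]}}

```text
time: 2.15
position: [0.4863, -0.27, 0.3421]
eef_rot: [0.115, -0.604, 0.764, -0.196]
wrist_force: [-0.2, 0.2, 0.2]
finger_gap: 1.004
```

```bash
python3 - <<'E'
from h import *
p,Rm,s=st();print(p,Rm,s['joint_positions'])
grab('wrist','w1')
E
```

```text
[ 0.4863 -0.27    0.3421] [[-0.2443 -0.8773  0.4131]
 [-0.9678  0.1938 -0.1607]
 [ 0.0609 -0.4391 -0.8964]] [-0.8359 -0.2424  1.8758  0.2247  1.1023  0.9075]
```

View pics/w1.png

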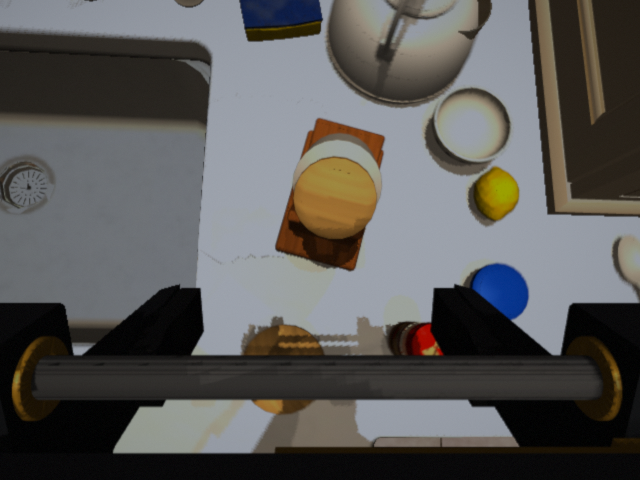

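The wrist view shows the stopper as a disc at about (335,197), with the stand's corners at (318,119), (384,135), (354,270) and (277,250).

```bash
python3 - <<'E'
from h import *
im=cv2.imread('pics/w1.png');h=cv2.cvtColor(im,cv2.COLOR_BGR2HSV)
m=cv2.inRange(h,(12,90,110),(28,255,255));m[:, :285]=0;m[300:]=0;m[:,385:]=0
cv2.imwrite('pics/m1.png',m[110:290,260:400])
k,l,s,c=cv2.connectedComponentsWithStats(m);i=1+np.argmax(s[1:,4])
m2=cv2.morphologyEx((l==i).astype(np.uint8),cv2.MORPH_OPEN,np.ones((9,9)))
cn=max(cv2.findContours(m2,0,1)[0],key=cv2.contourArea);e=cv2.fitEllipse(cv2.convexHull(cn));print(e)
P=tri([('w1',*e[0]),('top0',393.6,235.1),('scene0',384.3,255.2)]);print('tri3',P,[proj(n,P) for n in('w1','top0','scene0')])
print('w1+top',tri([('w1',*e[0]),('top0',393.6,235.1)]),'w1+scene',tri([('w1',*e[0]),('scene0',384.3,255.2)]))
# stand lower plate bottom edges
q=[onz('w1',*x,.015) for x in [(318,119),(384,135),(354,270),(277,250)]]
for a in q:print(a)
f=lambda a,b:np.degrees(np.arctan2(*(b-a)[[1,0]]))
print(f(q[3],q[0]),f(q[2],q[1]),f(q[2],q[3])-90,f(q[1],q[0])-90)
W=np.array(cam('w1')['wc'])[:3,3];D=np.linalg.norm(P-W);print('radius',D*np.mean(e[1])/2/414.6)
E
```

```text
((334.64306640625, 195.22181701660156), (76.396484375, 84.21754455566406), 92.69470977783203)
tri3 [ 0.5684 -0.3166  0.1841] [array([334.8433, 197.3809]), array([393.5019, 234.6864]), array([384.6858, 255.0737])]
w1+top [ 0.5566 -0.3089  0.2329] w1+scene [ 0.5693 -0.3163  0.1833]
[ 0.7169 -0.3517  0.015 ]
[ 0.6778 -0.4285  0.015 ]
[ 0.5207 -0.3463  0.015 ]
[ 0.5654 -0.2632  0.015 ]
-30.285406506312945 -27.61493440606827 -28.334532667665115 -27.037404636651097
radius 0.03227376131652541
```

```bash
python3 - <<'E'
import cv2
i=cv2.imread('pics/w1.png');cv2.imwrite('pics/w1z.png',cv2.resize(i[105:285,260:400],None,fx=3.3,fy=3.3,interpolation=2))
E
```

```text
(no output)
```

View pics/w1z.png

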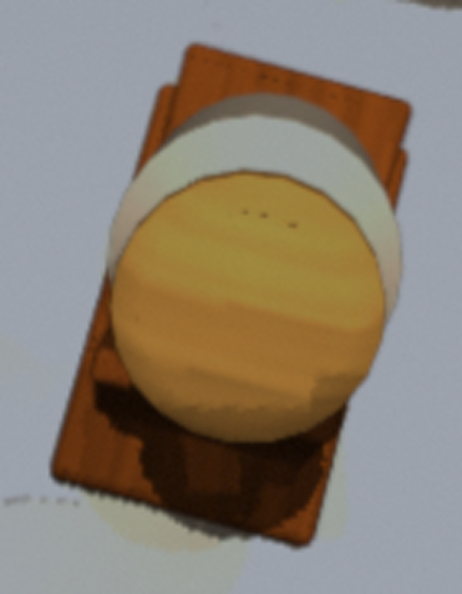

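```bash
python3 - <<'E'
from h import *
to(Rdown(-71),[.45,.012,.23])
E
```

```text
t 2.2 dr [-0.4259 -0.188  -0.5605] dpos [-267.4  136.    40.3] rows 7.3
```

Request:
{"fn": "drive_tool", "kwargs": {"targets": [{"dr": [-0.426,-0.188,-0.56],"delta_pos": [-267,136,40],"grip": 100},{"dr": [-0.426,-0.188,-0.56],"delta_pos": [-267,136,40],"grip": 100},{"dr": [-0.426,-0.188,-0.56],"delta_pos": [-267,136,40],"grip": 100},{"dr": [-0.426,-0.188,-0.56],"delta_pos": [-267,136,40],"grip": 100},{"dr": [-0.426,-0.188,-0.56],"delta_pos": [-267,136,40],"grip": 100},{"dr": [-0.426,-0.188,-0.56],"delta_pos": [-267,136,40],"grip": 100},{"dr": [-0.426,-0.188,-0.56],"delta_pos": [-267,136,40],"grip": 100},{"dr": [-0.426,-0.188,-0.56],"delta_pos": [-267,136,40],"grip": 100},{"dr": [-0.426,-0.188,-0.56],"delta_pos": [-267,136,40],"grip": 100},{"dr": [-0.426,-0.188,-0.56],"delta_pos": [-267,136,40],"grip": 100}]}}

```text
time: 3.03
position: [0.4458, 0.0121, 0.2309]
eef_rot: [0.003, 0.819, -0.573, 0.0]
wrist_force: [0.6, -0.6, -0.0]
finger_gap: 0.996
```

```bash
python3 - <<'E'
from h import *
p,Rm,s=st();print(p,Rm,s['joint_positions'])
grab('wrist','w2')
E
```

```text
[0.4458 0.0121 0.2309] [[ 0.3428 -0.9394 -0.0025]
 [-0.9394 -0.3428 -0.0047]
 [ 0.0036  0.004  -1.    ]] [-0.2365 -0.1095  1.923  -0.0053  1.3294  0.9857]
```

View pics/w2.png

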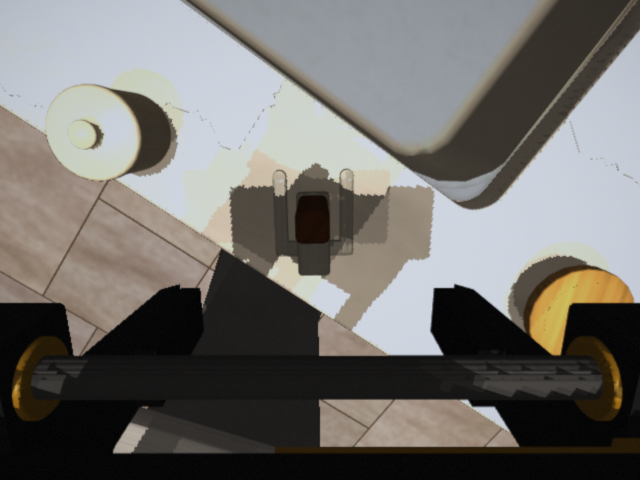

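```bash
python3 - <<'E'
import cv2
i=cv2.imread('pics/w2.png');cv2.imwrite('pics/w2z.png',cv2.convertScaleAbs(cv2.resize(i[155:285,240:380],None,fx=5,fy=5,interpolation=2),alpha=1.6,beta=10))
E
```

```text
(no output)
```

View pics/w2z.png

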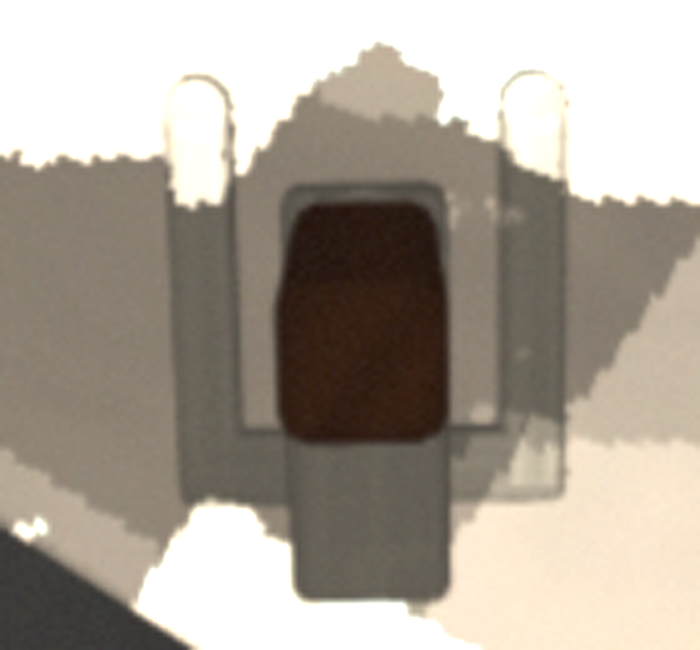

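```bash
python3 - <<'E'
from h import *
w=lambda x,y,z:onz('w2',240+x/5,155+y/5,z)
t1,t2=w(199,75,.008),w(534,70,.008);b1,b2=w(182,500,.008),w(565,497,.008)
print(t1,t2,b1,b2);t=(t1+t2)/2;b=(b1+b2)/2
d=t-b;yaw=np.arctan2(d[1],d[0]);n=t1-t2
print('yaw',np.degrees(yaw),np.degrees(np.arctan2(n[1],n[0]))-90,'len',np.linalg.norm(d),'w',np.linalg.norm(n),np.linalg.norm(b1-b2))
u=d/np.linalg.norm(d);print('org from tip',t-.024*u,'from back',b+.056*u)
h=w(363,362,.125);print('handle',h)
a=w(372,598,.062);print('arm back->org',a+.056*u)
E
```

```text
[0.4617 0.0508 0.008 ] [ 0.4827 -0.0043  0.008 ] [0.3862 0.0286 0.008 ] [ 0.4111 -0.0382  0.008 ]
yaw 20.89111266039854 20.88402417332415 len 0.07868795128921305 w 0.05893773193411458 0.07131594539184026
org from tip [0.4498 0.0147 0.008 ] from back [0.451  0.0152 0.008 ]
handle [0.4504 0.0154 0.125 ]
arm back->org [0.4515 0.0156 0.062 ]
```

```bash
python3 - <<'E'
from h import *
to(Rdown(-69.1),[.4505,.0152,.15])
to(Rdown(-69.1),[.4505,.0152,.076])
E
```

```text
t 3.08 dr [ 0.0029 -0.0043 -0.0169] dpos [-2.7 -5.5 81.4] rows 2.0
t 3.08 dr [ 0.0029 -0.0043 -0.0169] dpos [ -3.   -5.7 155.4] rows 3.7
```

Request:
{"fn": "drive_tool", "kwargs": {"targets": [{"dr": [0.003,-0.004,-0.017],"delta_pos": [-3,-5.5,40],"grip": 100},{"dr": [0.003,-0.004,-0.017],"delta_pos": [-3,-5.5,70],"grip": 100},{"dr": [0.003,-0.004,-0.017],"delta_pos": [-3,-5.5,80],"grip": 100},{"dr": [0.003,-0.004,-0.017],"delta_pos": [-3,-5.5,80],"grip": 100},{"dr": [0.003,-0.004,-0.017],"delta_pos": [-3,-5.5,80],"grip": 100}]}}

```text
time: 3.5
position: [0.4505, 0.0151, 0.1516]
eef_rot: [0.0, 0.823, -0.568, -0.0]
wrist_force: [-0.2, -0.2, -0.2]
finger_gap: 1.0
```

```bash
python3 - <<'E'
from h import *
print(st()[0])
to(Rdown(-69.1),[.4505,.0152,.076])
E
```

```text
[0.4505 0.0151 0.1516]
t 3.5 dr [ 0.0003  0.0004 -0.0029] dpos [-0.1 -0.1 75.6] rows 1.8
```

Request:
{"fn": "drive_tool", "kwargs": {"targets": [{"dr": [0,0,-0.003],"delta_pos": [0,0,25],"grip": 100},{"dr": [0,0,-0.003],"delta_pos": [0,0,50],"grip": 100},{"dr": [0,0,-0.003],"delta_pos": [0,0,68],"grip": 100},{"dr": [0,0,-0.003],"delta_pos": [0,0,75.5],"grip": 100},{"dr": [0,0,-0.003],"delta_pos": [0,0,75.5],"grip": 0},{"dr": [0,0,-0.003],"delta_pos": [0,0,75.5],"grip": 0},{"dr": [0,0,-0.003],"delta_pos": [0,0,75.5],"grip": 0},{"dr": [0,0,-0.003],"delta_pos": [0,0,75.5],"grip": 0},{"dr": [0,0,-0.003],"delta_pos": [0,0,75.5],"grip": 0},{"dr": [0,0,-0.003],"delta_pos": [0,0,75.5],"grip": 0},{"dr": [0,0,-0.003],"delta_pos": [0,0,75.5],"grip": 0},{"dr": [0,0,-0.003],"delta_pos": [0,0,75.5],"grip": 0}], "grip_force": 45}}

```text
time: 4.5
position: [0.4498, 0.0164, 0.0752]
eef_rot: [-0.0, 0.824, -0.566, -0.0]
wrist_force: [-0.6, -0.6, -0.3]
finger_gap: 0.42
```

```bash
python3 - <<'E'
from h import *
p,Rm,s=st();print(p,Rm,s['finger_gap'],s['wrist_force'])
# next: lift then go to pre-insert
yaw=-28.6;y=np.radians(yaw)
a=np.array([-.5*np.cos(y),-.5*np.sin(y),.866]);px=np.array([.866*np.cos(y),.866*np.sin(y),.5])
M=np.array([.568,-.3166,.184])-.005*a
print('mouth',M)
Rt=Rdown(yaw-90,30,yaw+180)
org=M-a*.016   # fork underside 16 below rim
TCP=lambda o:o+a*.0765
print('mid:');to(Rdown(-90),[.42,-.05,.26])
for d in(.12,.0): print(d,TCP(org-px*d));to(Rt,TCP(org-px*d))
E
```

```text
[0.4498 0.0164 0.0752] [[ 0.3585 -0.9335 -0.0007]
 [-0.9335 -0.3585  0.0005]
 [-0.0007  0.0005 -1.    ]] 0.4200140859269576 [-0.6205 -0.6313 -0.2728]
mouth [ 0.5702 -0.3178  0.1797]
mid:
t 4.5 dr [0.0006 0.0006 0.3666] dpos [  51.1   51.7 -184.8] rows 4.8
0.12 [ 0.4524 -0.2536  0.1721]
t 4.5 dr [0.491  0.227  0.8453] dpos [252.9  94.4 -97. ] rows 8.0
0.0 [ 0.5436 -0.3033  0.2321]
t 4.5 dr [0.491  0.227  0.8453] dpos [ 332.    27.1 -157. ] rows 8.8
```

Request:
{"fn": "drive_tool", "kwargs": {"targets": [{"dr": [0,0,0],"delta_pos": [0,0,0],"grip": 0},{"dr": [0,0,0],"delta_pos": [0,0,0],"grip": 0},{"dr": [0,0,0],"delta_pos": [0,0,0],"grip": 0},{"dr": [0,0,0],"delta_pos": [0,0,0],"grip": 0},{"dr": [0,0,0],"delta_pos": [0,0,0],"grip": 0},{"dr": [0,0,0],"delta_pos": [0,0,0],"grip": 0}], "grip_force": 45}}

```text
time: 5.0
position: [0.4497, 0.0164, 0.075]
eef_rot: [0.0, 0.824, -0.566, -0.001]
wrist_force: [-0.5, 0.0, 0.5]
finger_gap: 0.246
```

```bash
python3 - <<'E'
from h import *
p,Rm,s=st();print(p,Rm,s['finger_gap'],s['wrist_force'])
to(Rdown(-90),[.42,-.05,.26])
E
```

```text
[0.4497 0.0164 0.075 ] [[ 0.3584 -0.9336 -0.0012]
 [-0.9336 -0.3584  0.0006]
 [-0.001   0.0009 -1.    ]] 0.24567055886204672 [-0.5457  0.0316  0.5234]
t 5.0 dr [0.001  0.0008 0.3665] dpos [  51.1   51.6 -185. ] rows 4.8
```

Request:
{"fn": "drive_tool", "kwargs": {"targets": [{"dr": [0,0,0],"delta_pos": [0,0,-10],"grip": 0},{"dr": [0,0,0],"delta_pos": [0,0,-30],"grip": 0},{"dr": [0,0,0],"delta_pos": [0,0,-60],"grip": 0},{"dr": [0,0,0.06],"delta_pos": [10,10,-90],"grip": 0},{"dr": [0,0,0.15],"delta_pos": [25,25,-120],"grip": 0},{"dr": [0,0,0.25],"delta_pos": [40,40,-150],"grip": 0},{"dr": [0,0,0.34],"delta_pos": [48,48,-175],"grip": 0},{"dr": [0,0,0.366],"delta_pos": [51,52,-185],"grip": 0},{"dr": [0,0,0.366],"delta_pos": [51,52,-185],"grip": 0}]}}

```text
time: 5.75
position: [0.4207, -0.0511, 0.2628]
eef_rot: [0.001, -0.707, 0.707, -0.002]
wrist_force: [1.0, 0.2, -1.7]
finger_gap: 0.243
```

```bash
cat >> h.py <<'E'
yaw=-28.6;_y=np.radians(yaw)
a=np.array([-.5*np.cos(_y),-.5*np.sin(_y),.866]);px=np.array([.866*np.cos(_y),.866*np.sin(_y),.5])
M=np.array([.5702,-.3178,.1797]);Rj=Rdown(yaw-90,30,yaw+180)
def T(d,below=.016,lat=0): 
    return M-a*below-px*d+a*.0762+lat*np.cross(a,px)
E
python3 - <<'E'
from h import *
p,Rm,s=st();print(p,s['finger_gap'],s['joint_positions'])
grab('wrist','w3')
to(Rj,T(.10))
E
```

```text
[ 0.4207 -0.0511  0.2628] 0.2433720136243323 [-0.4028 -0.2021  1.9369  0.0002  1.4023  1.1684]
t 5.8 dr [0.5114 0.1314 0.489 ] dpos [211.8 -47.4  78.8] rows 5.8
```

View pics/w3.png

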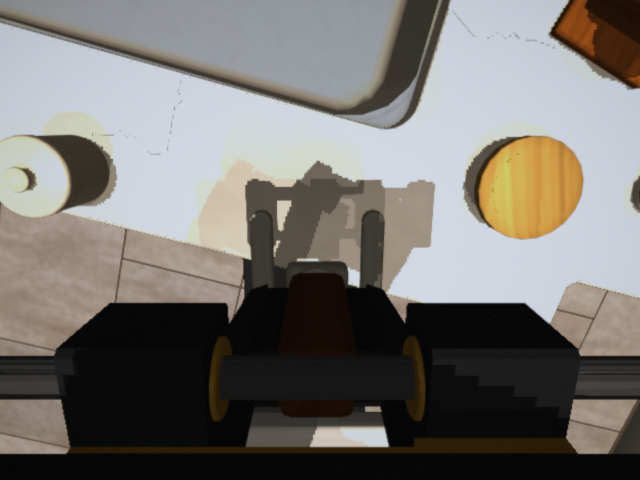

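The puller is held. Its prong tips show at about (261,213) and (372,213), and the decoy is at (531,187).

```bash
python3 - <<'E'
from h import *
d=cam('w3');C=np.linalg.inv(np.array(d['tool_from_camera']));K=np.array(d['K'])
for x in(-.03,.03):
    c=C@np.array([x,-.024,.068,1]);u=K@c[:3];print(u[:2]/u[2])
E
```

```text
[257.9205 211.616 ]
[372.5335 211.6188]
```

Request:
{"fn": "drive_tool", "kwargs": {"targets": [{"dr": [0.05,0.013,0.05],"delta_pos": [20,-5,8],"grip": 0},{"dr": [0.12,0.03,0.12],"delta_pos": [50,-11,19],"grip": 0},{"dr": [0.2,0.05,0.19],"delta_pos": [80,-18,30],"grip": 0},{"dr": [0.27,0.07,0.26],"delta_pos": [110,-25,41],"grip": 0},{"dr": [0.35,0.09,0.33],"delta_pos": [145,-32,54],"grip": 0},{"dr": [0.43,0.11,0.41],"delta_pos": [178,-40,66],"grip": 0},{"dr": [0.48,0.124,0.46],"delta_pos": [200,-45,74],"grip": 0},{"dr": [0.511,0.131,0.489],"delta_pos": [212,-47.5,79],"grip": 0},{"dr": [0.511,0.131,0.489],"delta_pos": [212,-47.5,79],"grip": 0},{"dr": [0.511,0.131,0.489],"delta_pos": [212,-47.5,79],"grip": 0}]}}

```text
time: 6.63
position: [0.4659, -0.26, 0.1779]
eef_rot: [0.13, -0.494, 0.831, -0.218]
wrist_force: [0.2, -0.3, -1.6]
finger_gap: 0.246
```

```bash
python3 - <<'E'
from h import *
p,Rm,s=st();print(p,T(.1),s['finger_gap'],s['joint_positions'])
grab('wrist','w4');grab('scene','s4')
to(Rj,T(.10));to(Rj,T(0))
i=cv2.imread('pics/s4.png');cv2.imwrite('pics/s4z.png',cv2.resize(i[200:330,290:450],None,fx=4.5,fy=4.5,interpolation=2))
E
```

```text
[ 0.4659 -0.26    0.1779] [ 0.4677 -0.2619  0.1818] 0.24592252328024525 [-0.8291 -0.1531  2.1661  0.2671  0.6551  1.0672]
t 6.73 dr [0.0052 0.0009 0.0016] dpos [ 1. -2. -1.] rows 0.1
t 6.73 dr [0.0052 0.0009 0.0016] dpos [   1.2 -102.    -1.5] rows 2.4
```

View pics/w4.png

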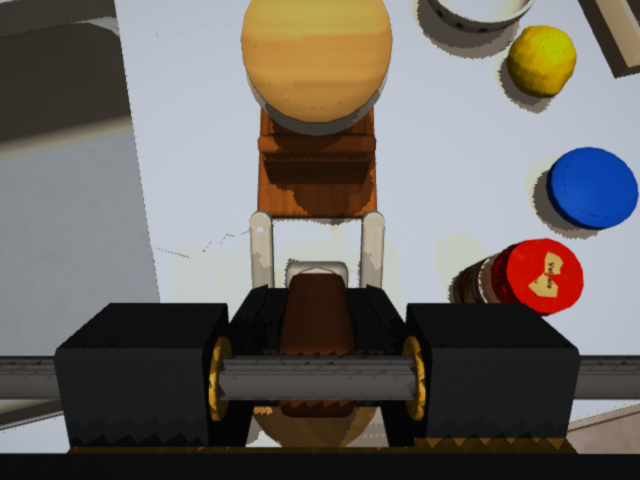

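View pics/s4z.png

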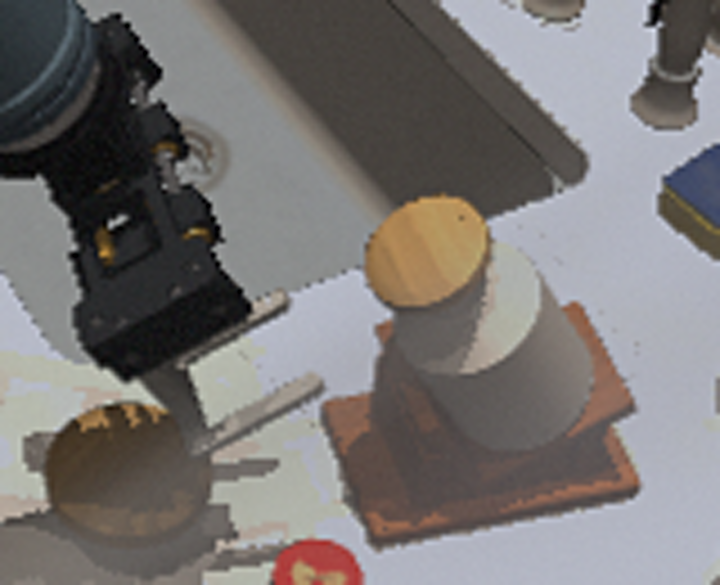

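In the wrist view the stopper (x 242 to 391) and the prongs (261 and 372) are both centred at about x=316.5, so they line up sideways. I'll insert slightly lower for margin.

Request:
{"fn": "drive_tool", "kwargs": {"targets": [{"dr": [0.005,0,0],"delta_pos": [0.5,-4,1.5],"grip": 0},{"dr": [0.005,0,0],"delta_pos": [0.5,-16,1.5],"grip": 0},{"dr": [0.005,0,0],"delta_pos": [0.5,-30,1.5],"grip": 0},{"dr": [0.005,0,0],"delta_pos": [0.5,-44,1.5],"grip": 0},{"dr": [0.005,0,0],"delta_pos": [0.5,-55,1.5],"grip": 0},{"dr": [0.005,0,0],"delta_pos": [0.5,-65,1.5],"grip": 0},{"dr": [0.005,0,0],"delta_pos": [0.5,-72,1.5],"grip": 0},{"dr": [0.005,0,0],"delta_pos": [0.5,-72,1.5],"grip": 0}]}}

```text
time: 7.4
position: [0.5239, -0.2932, 0.2169]
eef_rot: [0.133, -0.493, 0.83, -0.225]
wrist_force: [0.1, 0.8, -2.0]
finger_gap: 0.245
```

```bash
python3 - <<'E'
from h import *
p,Rm,s=st();print(p,s['finger_gap'],s['wrist_force'],Rm.T@(p-T(0,.019)))
grab('wrist','w5');grab('scene','s5')
to(Rj,T(0,.019))
i=cv2.imread('pics/s5.png');cv2.imwrite('pics/s5z.png',cv2.resize(i[200:330,310:450],None,fx=4.5,fy=4.5,interpolation=2))
E
```

```text
[ 0.5239 -0.2932  0.2169] 0.2448079042705919 [ 0.0531  0.8406 -1.954 ] [ 0.0006  0.0268 -0.0014]
t 7.5 dr [-0.0018 -0.0003  0.    ] dpos [ -0.4 -29.2   0.7] rows 0.7
```

View pics/w5.png

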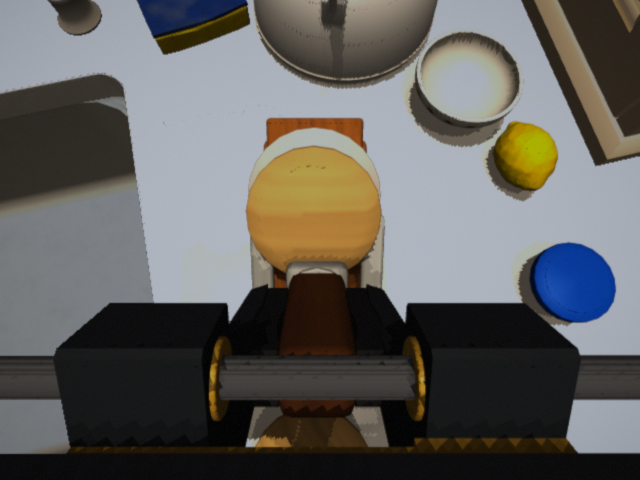

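View pics/s5z.png

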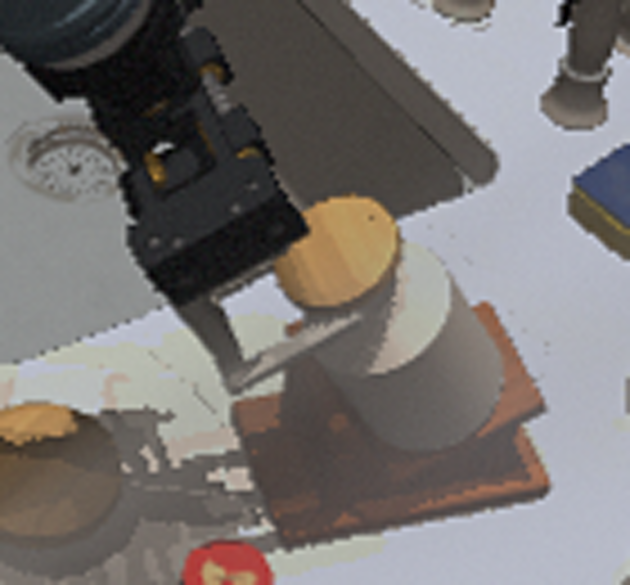

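The fork is sliding in below the brim, with a visible gap to it in the scene view. The stopper at x=314 against the prongs at 317 means the fork is about 1 mm off sideways, which I'll correct.

Request:
{"fn": "drive_tool", "kwargs": {"targets": [{"dr": [-0.001,0,0],"delta_pos": [-0.8,-6,0.5],"grip": 0},{"dr": [-0.001,0,0],"delta_pos": [-1,-14,0.5],"grip": 0},{"dr": [-0.001,0,0],"delta_pos": [-1,-21,0.5],"grip": 0},{"dr": [-0.001,0,0],"delta_pos": [-1,-26,0.5],"grip": 0},{"dr": [-0.001,0,0],"delta_pos": [-1,-27,0.5],"grip": 0},{"dr": [-0.001,0,0],"delta_pos": [-1,-27,0.5],"grip": 0}]}}

```text
time: 8.0
position: [0.544, -0.3034, 0.2288]
eef_rot: [0.132, -0.493, 0.831, -0.223]
wrist_force: [-0.1, -0.2, -1.2]
finger_gap: 0.245
```

```bash
python3 - <<'E'
from h import *
p,Rm,s=st();print(p,s['finger_gap'],s['wrist_force'],s['torque'],Rm.T@(p-T(0,.019)))
grab('wrist','w6');grab('scene','s6')
i=cv2.imread('pics/s6.png');cv2.imwrite('pics/s6z.png',cv2.resize(i[200:330,310:450],None,fx=4.5,fy=4.5,interpolation=2))
E
```

```text
[ 0.544  -0.3034  0.2288] 0.2453324899908111 [-0.1493 -0.2298 -1.1544] [ 0.1879  0.4758 -0.0034] [-0.0001  0.0013 -0.0003]
```

View pics/w6.png

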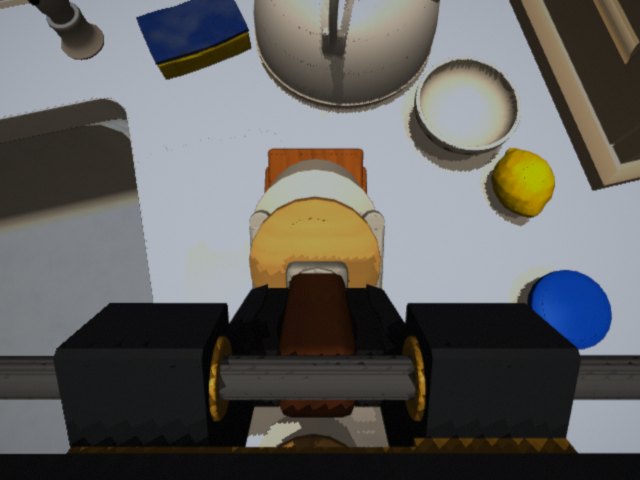

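View pics/s6z.png

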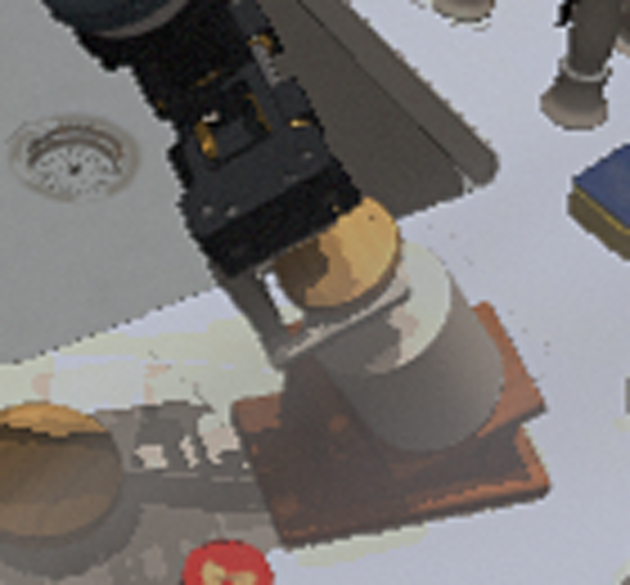

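The fork is fully round the neck, centred (stopper at x=315.5, prongs at 316.5), with no contact force. Now I'll pull slowly along the axis.

Request:
{"fn": "drive_tool", "kwargs": {"targets": [{"dr": [0,0,0],"delta_pos": [0,0,-2],"grip": 0},{"dr": [0,0,0],"delta_pos": [0,0,-4.5],"grip": 0},{"dr": [0,0,0],"delta_pos": [0,0,-7],"grip": 0},{"dr": [0,0,0],"delta_pos": [0,0,-9],"grip": 0},{"dr": [0,0,0],"delta_pos": [0,0,-11],"grip": 0},{"dr": [0,0,0],"delta_pos": [0,0,-13],"grip": 0}], "grip_force": 55}}

```text
time: 8.6
position: [0.5375, -0.2996, 0.2395]
eef_rot: [0.132, -0.493, 0.831, -0.223]
wrist_force: [0.3, 0.5, -2.3]
finger_gap: 0.246
```

Request:
{"fn": "drive_tool", "kwargs": {"targets": [{"dr": [0,0,0],"delta_pos": [0,0,-2],"grip": 0},{"dr": [0,0,0],"delta_pos": [0,0,-4],"grip": 0},{"dr": [0,0,0],"delta_pos": [0,0,-6],"grip": 0},{"dr": [0,0,0],"delta_pos": [0,0,-8],"grip": 0}]}}

```text
time: 8.93
position: [0.5344, -0.2981, 0.2473]
eef_rot: [0.132, -0.493, 0.831, -0.224]
wrist_force: [1.5, -0.3, -2.3]
finger_gap: 0.245
```

```bash
python3 - <<'E'
from h import *
p,Rm,s=st();print(p,s['finger_gap'],s['wrist_force'],s['torque'],Rm.T@(p-T(0,.019)))
grab('wrist','w7');grab('scene','s7')
i=cv2.imread('pics/s7.png');cv2.imwrite('pics/s7z.png',cv2.resize(i[190:320,310:450],None,fx=4.5,fy=4.5,interpolation=2))
E
```

```text
[ 0.5344 -0.2981  0.2473] 0.2449682687515573 [ 1.4871 -0.3274 -2.3322] [ 0.2646  0.4813 -0.0003] [-0.0001  0.0016 -0.0218]
```

View pics/s7z.png

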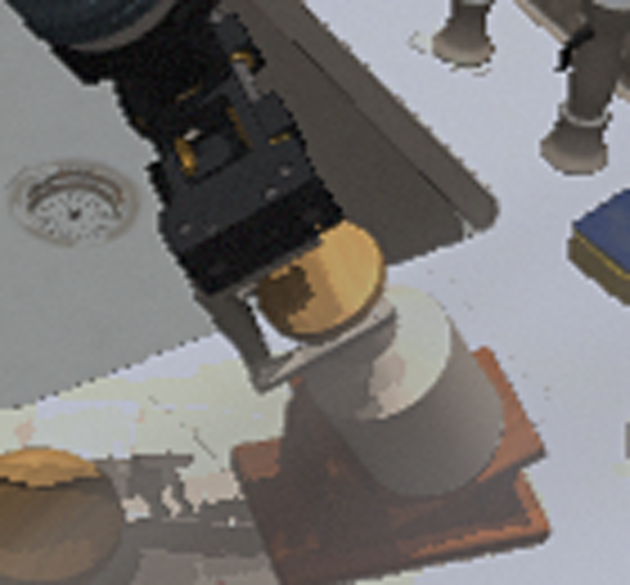

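The stopper has risen with the fork: its centre moved from about y=295 to 280 in matching crop coordinates, and the force is back to low. I'll keep pulling along the axis.

Request:
{"fn": "drive_tool", "kwargs": {"targets": [{"dr": [0,0,0],"delta_pos": [0,0,-2],"grip": 0},{"dr": [0,0,0],"delta_pos": [0,0,-5],"grip": 0},{"dr": [0,0,0],"delta_pos": [0,0,-9],"grip": 0},{"dr": [0,0,0],"delta_pos": [0,0,-14],"grip": 0},{"dr": [0,0,0],"delta_pos": [0,0,-20],"grip": 0},{"dr": [0,0,0],"delta_pos": [0,0,-26],"grip": 0},{"dr": [0,0,0],"delta_pos": [0,0,-32],"grip": 0},{"dr": [0,0,0],"delta_pos": [0,0,-38],"grip": 0},{"dr": [0,0,0],"delta_pos": [0,0,-43],"grip": 0},{"dr": [0,0,0],"delta_pos": [0,0,-47],"grip": 0},{"dr": [0,0,0],"delta_pos": [0,0,-50],"grip": 0},{"dr": [0,0,0],"delta_pos": [0,0,-50],"grip": 0}]}}

```text
time: 10.03
position: [0.5124, -0.2861, 0.2909]
eef_rot: [0.132, -0.493, 0.83, -0.224]
wrist_force: [-1.1, -0.3, -2.5]
finger_gap: 0.249
```

```bash
python3 - <<'E'
from h import *
p,Rm,s=st();print(p,s['finger_gap'],s['wrist_force'],s['torque'],Rm.T@(p-T(0,.019)))
grab('wrist','w8');grab('scene','s8')
i=cv2.imread('pics/s8.png');cv2.imwrite('pics/s8z.png',cv2.resize(i[170:320,310:450],None,fx=4,fy=4,interpolation=2))
E
```

```text
[ 0.5124 -0.2861  0.2909] 0.24868506814861507 [-1.0718 -0.2511 -2.5318] [0.2824 0.5032 0.0165] [-0.0001  0.0013 -0.072 ]
```

View pics/w8.png

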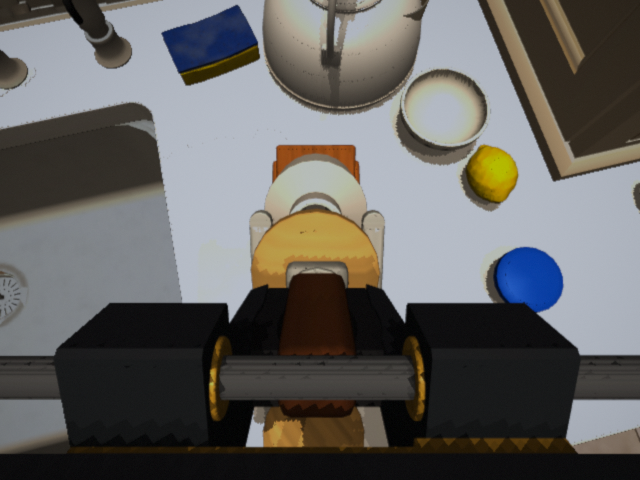

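View pics/s8z.png

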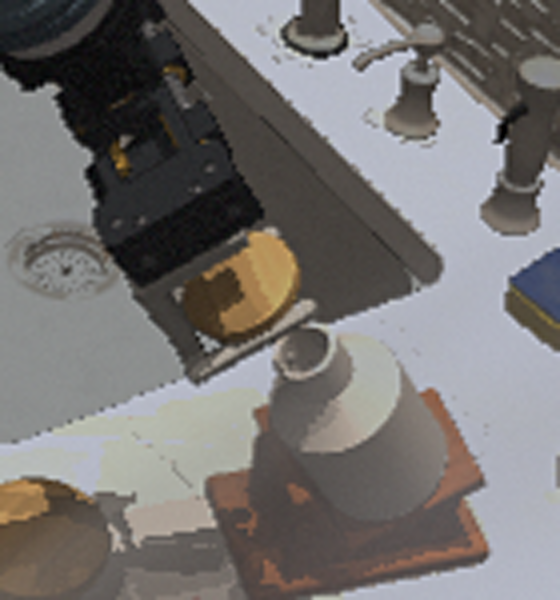

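The stopper is off and sits on the fork at about 0.21 m, above the rim. I'll carry it, still tilted back, towards the clear strip.

```bash
python3 - <<'E'
from h import *
p,Rm,s=st();Rt=Rdown(-150,14,120);pt=np.array([.44,-.10,.23])
rv=R.from_matrix(Rm.T@Rt).as_rotvec();d=Rm.T@(pt-p)*1000;print(rv,d)
for f in [.01,.03,.07,.12,.18,.24,.30,.36,.42,.47,.50,.5]: print((rv*f).round(3),(d*f).round(1))
E
```

```text
[-0.2738  0.2056  0.5088] [-128.5671  162.1715  -24.6653]
[-0.003  0.002  0.005] [-1.3  1.6 -0.2]
[-0.008  0.006  0.015] [-3.9  4.9 -0.7]
[-0.019  0.014  0.036] [-9.  11.4 -1.7]
[-0.033  0.025  0.061] [-15.4  19.5  -3. ]
[-0.049  0.037  0.092] [-23.1  29.2  -4.4]
[-0.066  0.049  0.122] [-30.9  38.9  -5.9]
[-0.082  0.062  0.153] [-38.6  48.7  -7.4]
[-0.099  0.074  0.183] [-46.3  58.4  -8.9]
[-0.115  0.086  0.214] [-54.   68.1 -10.4]
[-0.129  0.097  0.239] [-60.4  76.2 -11.6]
[-0.137  0.103  0.254] [-64.3  81.1 -12.3]
[-0.137  0.103  0.254] [-64.3  81.1 -12.3]
```

Request:
{"fn": "drive_tool", "kwargs": {"targets": [{"dr": [-0.003,0.002,0.005],"delta_pos": [-1.3,1.6,-0.2],"grip": 0},{"dr": [-0.008,0.006,0.015],"delta_pos": [-4,5,-0.7],"grip": 0},{"dr": [-0.019,0.014,0.036],"delta_pos": [-9,11.4,-1.7],"grip": 0},{"dr": [-0.033,0.025,0.061],"delta_pos": [-15.4,19.5,-3],"grip": 0},{"dr": [-0.049,0.037,0.092],"delta_pos": [-23,29,-4.4],"grip": 0},{"dr": [-0.066,0.049,0.122],"delta_pos": [-31,39,-6],"grip": 0},{"dr": [-0.082,0.062,0.153],"delta_pos": [-38.6,48.7,-7.4],"grip": 0},{"dr": [-0.099,0.074,0.183],"delta_pos": [-46.3,58.4,-9],"grip": 0},{"dr": [-0.115,0.086,0.214],"delta_pos": [-54,68,-10.4],"grip": 0},{"dr": [-0.129,0.097,0.239],"delta_pos": [-60.4,76.2,-11.6],"grip": 0},{"dr": [-0.137,0.103,0.254],"delta_pos": [-64.3,81,-12.3],"grip": 0},{"dr": [-0.137,0.103,0.254],"delta_pos": [-64.3,81,-12.3],"grip": 0}]}}

```text
time: 11.13
position: [0.476, -0.1915, 0.2592]
eef_rot: [0.082, -0.38, 0.905, -0.172]
wrist_force: [-0.2, 0.8, -2.6]
finger_gap: 0.247
```

```bash
python3 - <<'E'
from h import *
p,Rm,s=st();Rt=Rdown(-150,12,120);pt=np.array([.44,-.10,.23]);print(p)
grab('wrist','w9')
rv=R.from_matrix(Rm.T@Rt).as_rotvec();d=Rm.T@(pt-p)*1000;print(rv,d)
for f in [.03,.09,.18,.29,.40,.52,.64,.75,.85,.94,1]: print((rv*f).round(3),(d*f).round(1))
E
```

```text
[ 0.476  -0.1915  0.2592]
[-0.1696  0.098   0.2571] [-39.8452  94.3594  -5.7302]
[-0.005  0.003  0.008] [-1.2  2.8 -0.2]
[-0.015  0.009  0.023] [-3.6  8.5 -0.5]
[-0.031  0.018  0.046] [-7.2 17.  -1. ]
[-0.049  0.028  0.075] [-11.6  27.4  -1.7]
[-0.068  0.039  0.103] [-15.9  37.7  -2.3]
[-0.088  0.051  0.134] [-20.7  49.1  -3. ]
[-0.109  0.063  0.165] [-25.5  60.4  -3.7]
[-0.127  0.074  0.193] [-29.9  70.8  -4.3]
[-0.144  0.083  0.219] [-33.9  80.2  -4.9]
[-0.159  0.092  0.242] [-37.5  88.7  -5.4]
[-0.17   0.098  0.257] [-39.8  94.4  -5.7]
```

View pics/w9.png

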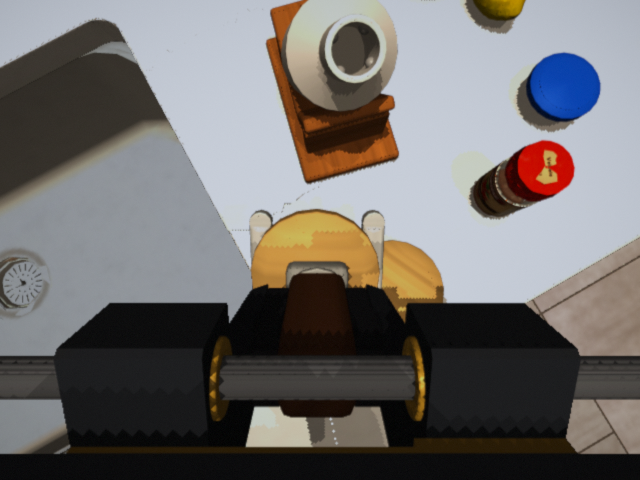

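The stopper still sits on the fork, centred at about x=315, and the empty jar mouth shows at (355,48). I'll carry on.

Request:
{"fn": "drive_tool", "kwargs": {"targets": [{"dr": [-0.005,0.003,0.008],"delta_pos": [-1.2,2.8,-0.2],"grip": 0},{"dr": [-0.015,0.009,0.023],"delta_pos": [-3.6,8.5,-0.5],"grip": 0},{"dr": [-0.031,0.018,0.046],"delta_pos": [-7.2,17,-1],"grip": 0},{"dr": [-0.049,0.028,0.075],"delta_pos": [-11.6,27.4,-1.7],"grip": 0},{"dr": [-0.068,0.039,0.103],"delta_pos": [-16,37.7,-2.3],"grip": 0},{"dr": [-0.088,0.051,0.134],"delta_pos": [-20.7,49,-3],"grip": 0},{"dr": [-0.109,0.063,0.165],"delta_pos": [-25.5,60.4,-3.7],"grip": 0},{"dr": [-0.127,0.074,0.193],"delta_pos": [-30,70.8,-4.3],"grip": 0},{"dr": [-0.144,0.083,0.219],"delta_pos": [-34,80,-5],"grip": 0},{"dr": [-0.159,0.092,0.242],"delta_pos": [-37.5,88.7,-5.4],"grip": 0},{"dr": [-0.17,0.098,0.257],"delta_pos": [-40,94.4,-5.7],"grip": 0},{"dr": [-0.17,0.098,0.257],"delta_pos": [-40,94.4,-5.7],"grip": 0}]}}

```text
time: 12.18
position: [0.4404, -0.1009, 0.2303]
eef_rot: [0.027, -0.257, 0.961, -0.101]
wrist_force: [0.2, -0.2, -3.0]
finger_gap: 0.245
```

```bash
python3 - <<'E'
from h import *
p,Rm,s=st();Rt=Rdown(-150);pt=np.array([.44,-.10,.13]);print(p)
rv=R.from_matrix(Rm.T@Rt).as_rotvec();d=Rm.T@(pt-p)*1000;print(rv,d)
for f in [.02,.06,.12,.20,.30,.41,.53,.65,.77,.88,.96,1]: print((rv*f).round(3),(d*f).round(1))
E
```

```text
[ 0.4404 -0.1009  0.2303]
[-0.2099  0.0002 -0.0005] [-0.0978 21.8729 97.9248]
[-0.004  0.    -0.   ] [-0.   0.4  2. ]
[-0.013  0.    -0.   ] [-0.   1.3  5.9]
[-0.025  0.    -0.   ] [-0.   2.6 11.8]
[-0.042  0.    -0.   ] [-0.   4.4 19.6]
[-0.063  0.    -0.   ] [-0.   6.6 29.4]
[-0.086  0.    -0.   ] [-0.   9.  40.1]
[-0.111  0.    -0.   ] [-0.1 11.6 51.9]
[-0.136  0.    -0.   ] [-0.1 14.2 63.7]
[-0.162  0.    -0.   ] [-0.1 16.8 75.4]
[-0.185  0.    -0.   ] [-0.1 19.2 86.2]
[-0.202  0.    -0.001] [-0.1 21.  94. ]
[-0.21   0.    -0.001] [-0.1 21.9 97.9]
```

Request:
{"fn": "drive_tool", "kwargs": {"targets": [{"dr": [-0.004,0,0],"delta_pos": [0,0.4,2],"grip": 0},{"dr": [-0.013,0,0],"delta_pos": [0,1.3,6],"grip": 0},{"dr": [-0.025,0,0],"delta_pos": [0,2.6,12],"grip": 0},{"dr": [-0.042,0,0],"delta_pos": [0,4.4,19.6],"grip": 0},{"dr": [-0.063,0,0],"delta_pos": [0,6.6,29.4],"grip": 0},{"dr": [-0.086,0,0],"delta_pos": [0,9,40],"grip": 0},{"dr": [-0.111,0,0],"delta_pos": [0,11.6,52],"grip": 0},{"dr": [-0.136,0,0],"delta_pos": [0,14.2,63.7],"grip": 0},{"dr": [-0.162,0,0],"delta_pos": [0,16.8,75.4],"grip": 0},{"dr": [-0.185,0,0],"delta_pos": [0,19.2,86.2],"grip": 0},{"dr": [-0.202,0,0],"delta_pos": [0,21,94],"grip": 0},{"dr": [-0.21,0,0],"delta_pos": [0,22,98],"grip": 0}]}}

```text
time: 13.18
position: [0.4392, -0.1006, 0.1283]
eef_rot: [-0.001, -0.258, 0.966, 0.001]
wrist_force: [-0.2, 0.5, -2.5]
finger_gap: 0.245
```

```bash
python3 - <<'E'
from h import *
p,Rm,s=st();print(p,Rm,s['wrist_force'])
grab('wrist','w10');grab('scene','s10')
to(Rdown(-150),[.44,-.10,.0755])
i=cv2.imread('pics/s10.png');cv2.imwrite('pics/s10z.png',cv2.resize(i[190:330,240:380],None,fx=4,fy=4,interpolation=2))
E
```

```text
[ 0.4392 -0.1006  0.1283] [[-0.8666 -0.499  -0.0023]
 [-0.499   0.8666  0.002 ]
 [ 0.001   0.0029 -1.    ]] [-0.176   0.5461 -2.4534]
t 13.28 dr [ 0.0014 -0.0007 -0.0009] dpos [-0.8  0.1 53.5] rows 1.3
```

View pics/w10.png

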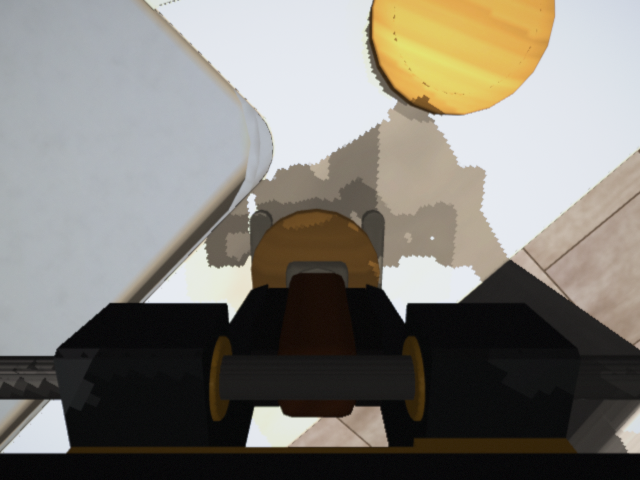

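View pics/s10z.png

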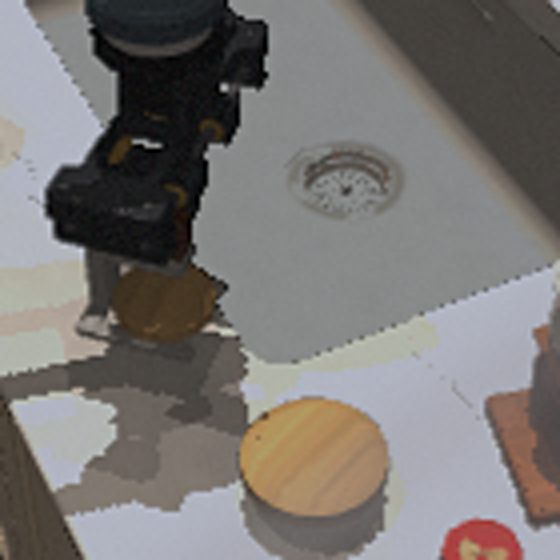

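```bash
python3 - <<'E'
from h import *
for q in[(272,150),(245,195),(200,240),(145,302),(380,40),(440,113),(465,300),(515,262)]: print(q,onz('w10',*q,0))
o=np.array([.44,-.1]);u=np.array([.5,-.866]);v=np.array([.866,.5])
print('prong tips',o+.024*u+.036*v,o+.024*u-.036*v,'back after retreat',o-(.06+.056)*u+.036*v,o-(.06+.056)*u-.036*v)
E
```

```text
(272, 150) [ 0.4897 -0.1323  0.    ]
(245, 195) [ 0.4913 -0.0976  0.    ]
(200, 240) [ 0.5037 -0.0547  0.    ]
(145, 302) [0.5178 0.0064 0.    ]
(380, 40) [ 0.4641 -0.2221  0.    ]
(440, 113) [ 0.4087 -0.2053  0.    ]
(465, 300) [ 0.3207 -0.1087  0.    ]
(515, 262) [ 0.3072 -0.1494  0.    ]
prong tips [ 0.4832 -0.1028] [ 0.4208 -0.1388] back after retreat [0.4132 0.0185] [ 0.3508 -0.0175]
```

The left prong tip would land only 8 mm from the sink edge, so I'll turn 15 degrees and shift about 8 mm before lowering.

```bash
python3 - <<'E'
from h import *
to(Rdown(-165),[.432,-.10,.128])
E
```

```text
t 13.28 dr [ 0.0013 -0.0009  0.2609] dpos [6.2 4.2 1. ] rows 2.1
```

Request:
{"fn": "drive_tool", "kwargs": {"targets": [{"dr": [0.001,-0.001,0.01],"delta_pos": [0.3,0.2,0],"grip": 0},{"dr": [0.001,-0.001,0.03],"delta_pos": [0.7,0.5,0],"grip": 0},{"dr": [0.001,-0.001,0.06],"delta_pos": [1.5,1,0],"grip": 0},{"dr": [0.001,-0.001,0.1],"delta_pos": [2.4,1.6,0],"grip": 0},{"dr": [0.001,-0.001,0.14],"delta_pos": [3.4,2.3,0],"grip": 0},{"dr": [0.001,-0.001,0.18],"delta_pos": [4.4,3,0],"grip": 0},{"dr": [0.001,-0.001,0.22],"delta_pos": [5.3,3.6,0],"grip": 0},{"dr": [0.001,-0.001,0.25],"delta_pos": [6,4,0],"grip": 0},{"dr": [0.001,-0.001,0.261],"delta_pos": [6.2,4.2,0],"grip": 0},{"dr": [0.001,-0.001,0.261],"delta_pos": [6.2,4.2,0],"grip": 0}]}}

```text
time: 14.12
position: [0.4328, -0.0999, 0.1308]
eef_rot: [0.002, -0.131, 0.991, -0.001]
wrist_force: [-0.3, 0.3, -2.4]
finger_gap: 0.245
```

```bash
python3 - <<'E'
from h import *
p,Rm,s=st();print(p,Rm,s['joint_positions'])
to(Rdown(-165),[.432,-.10,.081])
E
```

```text
[ 0.4328 -0.0999  0.1308] [[-0.9658 -0.2592  0.0033]
 [-0.2592  0.9658 -0.0017]
 [-0.0027 -0.0025 -1.    ]] [-0.4953  0.0163  2.0246  0.      1.097   2.3841]
t 14.12 dr [-0.0025  0.0027  0.0004] dpos [ 0.9  0.3 49.8] rows 1.2
```

Request:
{"fn": "drive_tool", "kwargs": {"targets": [{"dr": [-0.002,0.002,0],"delta_pos": [0.5,0,3],"grip": 0},{"dr": [-0.002,0.002,0],"delta_pos": [0.5,0,9],"grip": 0},{"dr": [-0.002,0.002,0],"delta_pos": [0.5,0,16],"grip": 0},{"dr": [-0.002,0.002,0],"delta_pos": [0.5,0,22],"grip": 0},{"dr": [-0.002,0.002,0],"delta_pos": [0.5,0,27],"grip": 0},{"dr": [-0.002,0.002,0],"delta_pos": [0.5,0,31],"grip": 0},{"dr": [-0.002,0.002,0],"delta_pos": [0.5,0,34],"grip": 0},{"dr": [-0.002,0.002,0],"delta_pos": [0.5,0,37],"grip": 0},{"dr": [-0.002,0.002,0],"delta_pos": [0.5,0,39],"grip": 0},{"dr": [-0.002,0.002,0],"delta_pos": [0.5,0,41],"grip": 0},{"dr": [-0.002,0.002,0],"delta_pos": [0.5,0,43],"grip": 0},{"dr": [-0.002,0.002,0],"delta_pos": [0.5,0,45],"grip": 0}]}}

```text
time: 15.12
position: [0.4323, -0.1002, 0.0852]
eef_rot: [0.0, -0.131, 0.991, 0.0]
wrist_force: [-0.6, 0.9, -2.0]
finger_gap: 0.243
```

Request:
{"fn": "drive_tool", "kwargs": {"targets": [{"dr": [0,0,0],"delta_pos": [0,0,2],"grip": 0},{"dr": [0,0,0],"delta_pos": [0,0,4],"grip": 0},{"dr": [0,0,0],"delta_pos": [0,0,4],"grip": 0},{"dr": [0,0,0],"delta_pos": [0,0,4],"grip": 0}]}}

```text
time: 15.45
position: [0.4321, -0.1002, 0.0811]
eef_rot: [-0.0, -0.131, 0.991, 0.0]
wrist_force: [0.9, -0.1, -1.7]
finger_gap: 0.245
```

```bash
python3 - <<'E'
from h import *
p,Rm,s=st();print(p,Rm,s['wrist_force'])
grab('wrist','w11');grab('scene','s11')
to(Rdown(-165),[.432,-.10,.081])
i=cv2.imread('pics/s11.png');cv2.imwrite('pics/s11z.png',cv2.resize(i[200:320,240:360],None,fx=5,fy=5,interpolation=2))
E
```

```text
[ 0.4321 -0.1002  0.0811] [[-0.9658 -0.2594 -0.0004]
 [-0.2594  0.9658  0.0003]
 [ 0.0003  0.0004 -1.    ]] [ 0.9298 -0.1152 -1.7057]
t 15.55 dr [ 0.0003 -0.0002  0.0006] dpos [0.1 0.2 0.2] rows 0.0
```

View pics/w11.png

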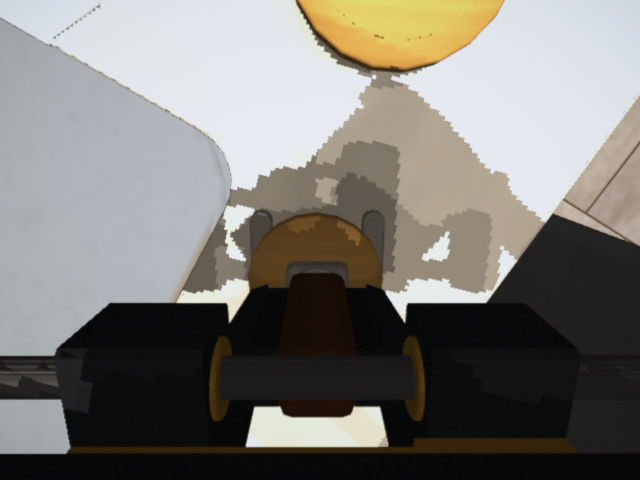

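View pics/s11z.png

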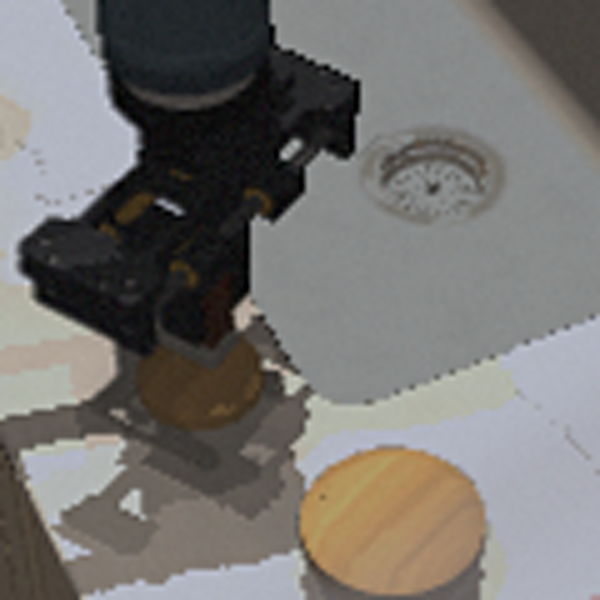

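The wrist view shows the stopper standing upright, with its brim between x=249 and 383 and now above the fork. The force reading has dropped by its weight. I'll slide the puller back.

Request:
{"fn": "drive_tool", "kwargs": {"targets": [{"dr": [0,0,0],"delta_pos": [0,2,0],"grip": 0},{"dr": [0,0,0],"delta_pos": [0,5,0],"grip": 0},{"dr": [0,0,0],"delta_pos": [0,10,0],"grip": 0},{"dr": [0,0,0],"delta_pos": [0,16,0],"grip": 0},{"dr": [0,0,0],"delta_pos": [0,23,0],"grip": 0},{"dr": [0,0,0],"delta_pos": [0,31,0],"grip": 0},{"dr": [0,0,0],"delta_pos": [0,39,0],"grip": 0},{"dr": [0,0,0],"delta_pos": [0,47,0],"grip": 0},{"dr": [0,0,0],"delta_pos": [0,55,0],"grip": 0},{"dr": [0,0,0],"delta_pos": [0,62,0],"grip": 0},{"dr": [0,0,0],"delta_pos": [0,66,0],"grip": 0},{"dr": [0,0,0],"delta_pos": [0,66,0],"grip": 0}]}}

```text
time: 16.55
position: [0.4147, -0.0355, 0.0812]
eef_rot: [-0.0, -0.131, 0.991, 0.0]
wrist_force: [0.4, -0.2, -1.7]
finger_gap: 0.244
```

```bash
python3 - <<'E'
from h import *
p,Rm,s=st();print(p,Rm,s['wrist_force'])
grab('wrist','w12');grab('scene','s12')
i=cv2.imread('pics/s12.png');cv2.imwrite('pics/s12z.png',cv2.resize(i[200:320,220:340],None,fx=5,fy=5,interpolation=2))
E
```

```text
[ 0.4147 -0.0355  0.0812] [[-0.9655 -0.2604 -0.0007]
 [-0.2604  0.9655  0.0006]
 [ 0.0005  0.0007 -1.    ]] [ 0.4166 -0.1706 -1.7141]
```

View pics/w12.png

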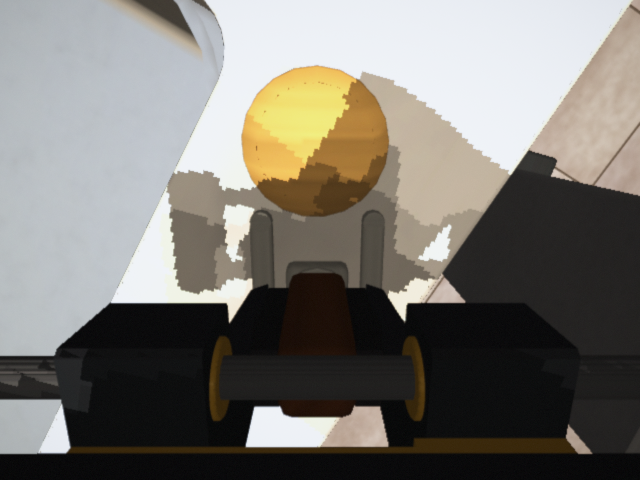

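View pics/s12z.png

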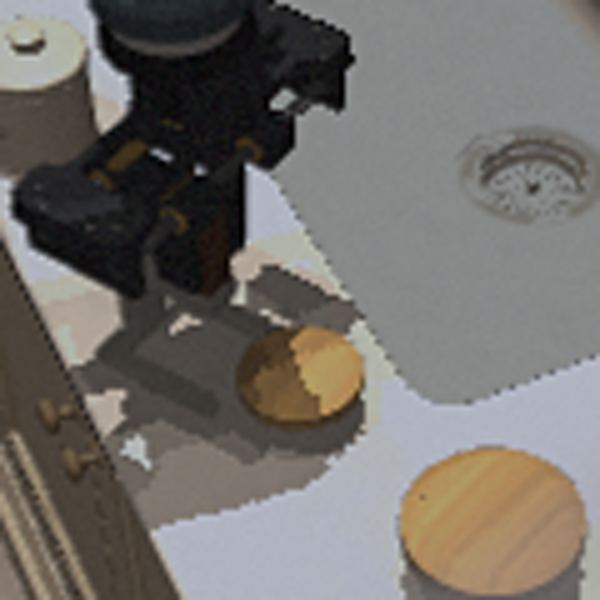

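The stopper stands clear at (315,140), with the prong tips at (262,213) and (372,213) behind it. I'll lower the puller about 6 mm onto its fork.

Request:
{"fn": "drive_tool", "kwargs": {"targets": [{"dr": [0,0,0],"delta_pos": [0,0,1.5],"grip": 0},{"dr": [0,0,0],"delta_pos": [0,0,3],"grip": 0},{"dr": [0,0,0],"delta_pos": [0,0,4.5],"grip": 0},{"dr": [0,0,0],"delta_pos": [0,0,5.5],"grip": 0},{"dr": [0,0,0],"delta_pos": [0,0,6],"grip": 0},{"dr": [0,0,0],"delta_pos": [0,0,6],"grip": 0}]}}

```text
time: 17.15
position: [0.415, -0.0365, 0.0751]
eef_rot: [-0.0, -0.131, 0.991, 0.0]
wrist_force: [0.1, -0.4, -1.5]
finger_gap: 0.243
```

```bash
python3 - <<'E'
from h import *
p,Rm,s=st();print(p,s['wrist_force'])
c=onz('w12',315,140,.028);print('cap',c, 'puller x of cap', (c-p)[:2]@np.array([.259,-.966]))
E
```

```text
[ 0.415  -0.0365  0.0751] [ 0.1242 -0.3598 -1.5375]
cap [ 0.431  -0.0953  0.028 ] puller x of cap 0.06092321765326126
```

Request:
{"fn": "drive_tool", "kwargs": {"targets": [{"dr": [0,0,0],"delta_pos": [0,0,0.5],"grip": 0},{"dr": [0,0,0],"delta_pos": [0,0,1],"grip": 0},{"dr": [0,0,0],"delta_pos": [0,0,1],"grip": 0}]}}

```text
time: 17.4
position: [0.4151, -0.0366, 0.075]
eef_rot: [-0.0, -0.131, 0.991, 0.0]
wrist_force: [-5.2, -0.5, 9.2]
finger_gap: 0.245
```

It's in contact with the worktop at about 9 N. I'll ease off slightly and release.

Request:
{"fn": "drive_tool", "kwargs": {"targets": [{"dr": [0,0,0],"delta_pos": [0,0,-0.8],"grip": 0},{"dr": [0,0,0],"delta_pos": [0,0,-0.8],"grip": 0},{"dr": [0,0,0],"delta_pos": [0,0,-0.8],"grip": 70},{"dr": [0,0,0],"delta_pos": [0,0,-0.8],"grip": 70},{"dr": [0,0,0],"delta_pos": [0,0,-0.8],"grip": 70},{"dr": [0,0,0],"delta_pos": [0,0,-0.8],"grip": 70},{"dr": [0,0,0],"delta_pos": [0,0,-0.8],"grip": 70},{"dr": [0,0,0],"delta_pos": [0,0,-0.8],"grip": 70},{"dr": [0,0,0],"delta_pos": [0,0,-0.8],"grip": 70},{"dr": [0,0,0],"delta_pos": [0,0,-0.8],"grip": 70}]}}

```text
time: 18.23
position: [0.415, -0.0364, 0.075]
eef_rot: [-0.0, -0.131, 0.991, 0.0]
wrist_force: [0.1, -0.6, 0.5]
finger_gap: 0.698
```

Request:
{"fn": "drive_tool", "kwargs": {"targets": [{"dr": [0,0,0],"delta_pos": [0,0,0],"grip": 80},{"dr": [0,0,0],"delta_pos": [0,0,-4],"grip": 80},{"dr": [0,0,0],"delta_pos": [0,0,-14],"grip": 80},{"dr": [0,0,0],"delta_pos": [0,0,-30],"grip": 80},{"dr": [0,0,0],"delta_pos": [0,0,-50],"grip": 80},{"dr": [0,0,0],"delta_pos": [0,0,-80],"grip": 80},{"dr": [0,0,0],"delta_pos": [0,0,-110],"grip": 80},{"dr": [0,0,0],"delta_pos": [0,0,-140],"grip": 80},{"dr": [0,0,0],"delta_pos": [0,0,-165],"grip": 80},{"dr": [0,0,0],"delta_pos": [0,0,-170],"grip": 80},{"dr": [0,0,0],"delta_pos": [0,0,-170],"grip": 80}]}}

```text
time: 19.15
position: [0.4162, -0.0369, 0.2471]
eef_rot: [0.002, -0.131, 0.991, -0.001]
wrist_force: [0.1, 0.3, -0.8]
finger_gap: 0.804
```

```bash
python3 - <<'E'
from h import *
p,Rm,s=st();print(p,s['wrist_force'],s['finger_gap'],s['time'])
grab('wrist','w13');grab('scene','s13');grab('top','t13')
i=cv2.imread('pics/s13.png');j=cv2.imread('pics/t13.png')
cv2.imwrite('pics/z13.png',np.hstack([cv2.resize(i[210:310,220:320],None,fx=4,fy=4,interpolation=2),cv2.resize(j[160:320,160:500],(800-400,400),interpolation=2)]))
E
```

```text
[ 0.4162 -0.0369  0.2471] [ 0.0991  0.2771 -0.8308] 0.8041274049335393 19.15
```

View pics/w13.png

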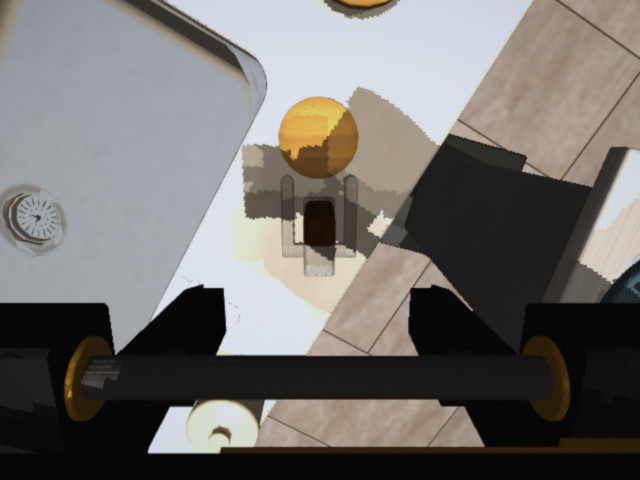

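View pics/z13.png

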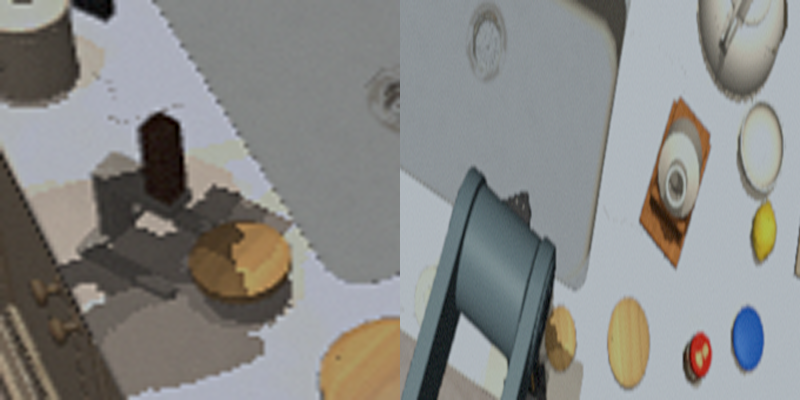

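The stopper stands at (318,137) and the puller stands released behind it, with its prong tips at (288,178) and (350,178). A last numeric check, then hand in.

```bash
python3 - <<'E'
from h import *
w=lambda x,y,z:onz('w13',x,y,z)
t=(w(288,178,.008)+w(350,178,.008))/2;b=(w(282,257,.008)+w(356,257,.008))/2;u=(t-b)/np.linalg.norm(t-b);o=t-.024*u
c=w(318.5,137.5,.028);h=w(319.5,224,.125)
print(o,c,'len',np.linalg.norm(t-b),'handle',h,'cap x',(c-o)[:2]@u[:2])
print('cap dia at z28',np.linalg.norm(w(279,137,.028)-w(358,137,.028)))
for n,u_,v,z in [('canister',186,280,.09),('spice',414,302,.106),('lemon',470,252,.03)]: print(n,'top before',(u_,v))
A=cv2.imread('pics/top0.png');B=cv2.imread('pics/t13.png')
for n,(x,y) in dict(spice=(414,302),lemon=(470,252),big=(354,297)).items(): print(n,np.abs(A[y-14:y+14,x-14:x+14].astype(int)-B[y-14:y+14,x-14:x+14]).mean())
A=cv2.imread('pics/scene0.png');B=cv2.imread('pics/s13.png')
print('canister',np.abs(A[205:235,212:242].astype(int)-B[205:235,212:242]).mean())
robot.finish_job();print(robot.observe()['time'])
E
```

```text
[ 0.4137 -0.0357  0.008 ] [ 0.43   -0.0943  0.028 ] len 0.07651083361149998 handle [ 0.4157 -0.0432  0.125 ] cap x 0.06084412124745255
cap dia at z28 0.06741727802483942
canister top before (186, 280)
spice top before (414, 302)
lemon top before (470, 252)
spice 7.409863945578231
lemon 7.7270408163265305
big 7.802721088435374
canister 12.79037037037037
the job is handed in; nothing more can be done
the job is handed in; nothing more can be done
```

I pulled the stopper off the jar with the puller and carried it tilted back to the bare strip. I stood it on its stem there, slid the puller out backwards and left it standing on its fork. The job was handed in at about 19 s of the 54 s allowed, and no verdict was reported.

- **Lift:** the stopper's foot worked out at about z = 0.21 m while it hung on the fork, above the 0.18 m needed. That height comes from the arm's pose; I did not measure the contact force between puller and stopper.
- **Final positions:** in the last wrist picture the stopper stood 61 mm ahead of the fork's middle (over 40 mm needed). Its brim measured 67 mm across at standing height, against the true 68 mm. Both pieces looked upright and down on the worktop.
- **Release:** the gripper was open and about 17 cm above where it let go, touching nothing.
- **Other objects:** the spice jar and lemon patches of the top picture showed only small, even differences from the start. The canister patch of the scene picture differed somewhat more, probably from the arm's shadow. I saw no object shifted and never moved close to any of them, but I did not measure their positions again.
- **Disagreements:**
  - The handle's top read about 7 mm off the fork's middle at the end. I put this down to a rough pixel reading, as the puller looks upright, but a lean of up to about 3.5 degrees would also explain it (9 degrees allowed).
  - The puller's length read 76.5 mm instead of 80 mm.
  - Before insertion, two estimates of the brim's height differed by about 7 mm. I went in slightly low to cover both.
  - Setting the puller down pressed briefly with about 9 N.

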